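# Slide the maple blank along the jig's fence into its corner pocket

### The job

On the corner jig, push the pale maple blank flat against the aluminium fence while it is still outside the pocket, then slide it along the fence into the corner pocket until it sits flush against both the fence and the red stop. Only push it with the fingertips: it must never be lifted off the board, and the dark walnut blank, the dowel and everything else on the bench stay where they are.

Things in the scene. Friction and masses are not known exactly. Their poses are not given: they have to be found in the camera images.
- jig: Corner jig, fixed on the bench at a varying place, yaw up to 0.4 rad either way: plywood board 200 (x) x 340 (y) x 12 mm thick. Origin at the centre of its underside, x towards the fence, y towards the red stop, z up. The board's -x side and -y end are open. With the maple blank home, the blank's centre is at x +48, y +90 mm.
- fence_mid (a point): Middle of the aluminium fence's foot, at board height; x +70, y 0 mm in the jig's frame. The fence's working face is the plane x = +70 mm, facing -x; it runs the board's whole length and stands 20 mm above the board.
- pocket_corner (a point): Inner corner of the pocket at board height (12 mm over the bench), where the fence's and the stop's faces meet; x +70, y +130 mm in the jig's frame. The red stop's working face is the plane y = +130 mm, facing -y, from x 0 to +70 mm, 20 mm above the board.
- pocket_mouth (a point): Middle of the pocket's mouth, at board height; x +46, y +90 mm in the jig's frame. The pocket is a slot 48 mm wide and 40 mm deep between fence and a green keeper strip (x 0 to +22, y +90 to +130 mm, 20 mm high), open at the top and towards -y; the keeper has a slanted lead-in from y +90 back to +72 mm. The home blank stands out of it by half its length.
- maple_blank: The pale maple blank, a loose flat wooden block 44 (x) x 80 (y, its long side) x 18 mm high, about 30 to 65 g, with two small dark marks on top; origin at the centre of its underside. It starts flat on the jig's board, away from the fence and the pocket, its long side within about 0.45 rad of the fence's direction. Slides freely on the board when pushed and stays where it is left.
- walnut_blank: A dark walnut blank of the same size, 44 x 80 x 18 mm, loose on the jig's board on the robot's side of the keeper; origin at the centre of its underside. To be left alone.
- dowel: A short pale dowel, 20 mm in diameter and 45 mm high, standing loose on the jig's board near the front (-x, +y) corner; origin at the centre of its underside. To be left alone.
- tape_measure: Yellow tape measure, 70 x 40 x 66 mm high, on the bench to the robot's right; origin at the centre of its underside. To be left alone.
- glue_bottle: White glue bottle, 60 mm in diameter, 170 mm high, on the bench to the right; origin at the centre of its underside. To be left alone.
- screwdriver: Screwdriver with a red handle lying on the bench to the left; origin under its middle. To be left alone.
- mug: Blue mug, 80 mm in diameter, 90 mm high, on the bench to the left; origin at the centre of its underside. To be left alone.
There are look-alikes about, which are no part of the job. What is shaped like the maple_blank but blue or orange is not meant.

How it is judged (in metres and radians):
On the way, in this order (a step that is already met when the one before it is completed fails the run):
1. the maple blank lies flat against the fence, still outside the pocket (x of maple_blank in the frame of jig above 0.045 m and angle between the y axis of maple_blank and the y axis of jig, either way round below 0.05 rad and z of maple_blank in the frame of jig below 0.015 m and angle between maple_blank's own z axis and vertical below 0.08 rad and y of maple_blank in the frame of jig below 0.048 m), for 0.1 s.
2. the maple blank is in the pocket, against fence and stop (x of maple_blank in the frame of jig above 0.045 m and angle between the y axis of maple_blank and the y axis of jig, either way round below 0.05 rad and z of maple_blank in the frame of jig below 0.015 m and angle between maple_blank's own z axis and vertical below 0.08 rad and y of maple_blank in the frame of jig above 0.087 m), for 0.2 s.
At the end, for the whole second after the job is handed in: The maple blank lies flat on the board in the pocket at rest, its long side parallel to the fence (within 0.05 rad) and within 3 mm of both the fence and the red stop (all of step 2 and linear speed of maple_blank below 0.01 m/s); the robot touches nothing.
It fails at once if the maple blank is lifted more than 8 mm off the board or tipped over 0.35 rad (z of maple_blank in the frame of jig above 0.02 m or angle between maple_blank's own z axis and vertical above 0.35 rad).
It fails at once if another thing on the bench is moved more than 20 mm or the dowel, bottle or mug tipped over (distance of any of walnut_blank, dowel, tape_measure, glue_bottle, screwdriver, mug from where it was at the start of the episode above 0.02 m or angle between any of dowel, glue_bottle, mug's own z axis and vertical above 0.4 rad).
It also fails if it takes over 51 s, if anything falls off the work surface, if the arm or the gripper's body presses on something with over 40 N, if the wrist force passes 120 N, or if a joint passes its speed limit or range.

### The arm

A 6-joint arm with a two-finger parallel gripper is mounted at the origin on the work surface. World frame = base frame: x ahead of the robot, y to its left, z up, the work surface at z = 0. Lengths are in mm, angles in rad, forces in N, time in s.
With the tool pointing down it reaches from about 375 to 750 mm from the base axis. Payload 9 kg.
Tool frame: the origin (TCP) lies between the finger pads; the fingertips stand 19 mm ahead of it and the grasp point (between the pads) is the TCP; z points along the fingers, y is the line along which they close (so a half turn about z gives the same grasp; the last joint's range is limited). The gripper opens to 85 mm and grips with 20 to 120 N. Pads are 22 mm wide; open, the fingers measure 114 mm over their backs; the gripper's body (76 mm by 85 mm) begins 54 mm behind the grasp point. The pads swing forward as they close: fully open they stand 13 mm farther back than shut.
Start: joints at [-1.495, 0.104, 0.097, 1.564, 0, 1.353], TCP at [173.764, -574.321, 214.731] pointing down, gripper open.
Joint ranges: [-2.99, 2.99], [-0.84, 1.86], [-1.1, 1.16], [-1.84, 2.11], [-1.51, 1.56], [-3.14, 3.14]. Speed limits (rad/s): [2.22, 2.22, 2.57, 3.14, 3.14, 3.14].

### API

Orientations are given as a rotation vector (axis times angle).
In Python, from cell import robot gives the robot as it stands.
- The arm moves only by the tool carry_out, never from a script. Its argument "deltas" is a list of rows, each an object of numbers: "jaw": the gripper command: -1 is shut, 1 is fully open, values between are in proportion; "x", "y", "z": the shift along the tool's x, y, z in m; "roll": the turn about the tool's z in rad. In form: [{"jaw": .., "x": .., "y": .., "z": .., "roll": ..}, ...]. A call has 1 to 12 rows; each row shifts and turns the commanded pose from where the row before left it, along the tool's axes as they then stand; what a row does not reach is not made up. A row lasts 1/10 s, in which the tool goes at most 50 mm and 8.59 degrees, less where a joint would pass 70% of its speed; a pose out of reach is approached as far as the arm can. A call with a gripper value outside its range is refused whole. The fingers move at their own pace and stop on an object; the grip force is fixed at half the most. Time passes only in rows, so rows that do not move let the fingers close. It gives the time, the measured TCP pose, the force, the opening and the grip force at its end, in the units of the state.
- robot.read_state(): the state, without advancing time (a new reading comes with each control period).
- robot.capture(name): name is "scene" or "top" or "wrist"; returns the picture (480x640x3 uint8, blue, green, red); there is no depth.
- robot.calibration(name): a dict with "camera_matrix" (3x3 intrinsics, pixels), "world_to_cam" (4x4, takes a point from world to camera coordinates). Camera axes: x right, y up, looking along -z (the intrinsics and any distortion apply to the point x, -y, -z); pixel columns grow to the right and rows downward; lengths in mm; the calibration is good to about 2 mm. The wrist camera is an equidistant fisheye: a pixel r from the principal point sees the ray r / f radians off the axis. A picture is of the moment at which its call begins: read the wrist's pose just before it. calibration takes no time and is no camera call; for the wrist camera it gives the pose at the moment of the call.
- robot.sign_off(): hands the job in; it is judged then, once.
Trained networks look in the newest picture that a camera, given by its name, has taken for a name from the list of things; names that differ only in an ending like _2 or _b are one class to them, and where a whole thing is asked for, a point or a joint stands for the part that bears it (a point fixed in the world has none). Each returns a list of dicts, best first, with "p" (0 to 1); they miss things now and then, are a little off and sometimes report something else, mostly with a low value. They report only what shows in the picture. A call takes as long as a camera call. They do not tell look-alikes from the thing itself.
- robot.search_frame(camera, target): "xyz" ([x, y, z] in mm, in the coordinates of the camera as it stood for that picture, good to about 4 mm: the middle of the surface that is visible of it).
- robot.outline_of(camera, target): "mask" (480x640 bool, what is visible of it).
The state is a dict: "t": time; "q": joint angles; "joint_velocities": joint speeds; "joint_torque": joint torques, N m; "tool_pos": TCP position; "tcp_rot": TCP orientation; "ft_force": force on the tool from outside, world axes, zero at the start; "torque": the same for the moment, N m; "grip_width": opening from 0.0 (shut) to 1.0 (fully open); "grasp_force": force on a finger pad.
Only numpy, scipy, OpenCV 4.12 (cv2) and the standard library are available. Lean on these libraries where they do the work, as an engineer would, in place of code of your own. Each camera call takes 0.05 s, during which the arm holds its last target. There are 200 camera calls.

## Working session

There is one attempt and no reset: what is moved stays moved. The work goes in short steps, Python scripts to look and compute and a tool call to move; the robot and the scene stay as the last step left them, time stands still between calls to the robot, and variables do not carry over. Pictures are saved under pics/ and viewed, at most 10 in all, crops included, and the job is handed in when it is done.

Besides the shell and the picture viewer there is one more tool, called after "Request:" as a command line: name --argument value ..., lists and objects as JSON in quotes. carry_out: Moves the arm, as the interface text tells. Its arguments: {"type":"object","properties":{"deltas":{"type":"array","items":{"type":"object","properties":{"jaw":{"type":"number"},"x":{"type":"number"},"y":{"type":"number"},"z":{"type":"number"},"roll":{"type":"number"}}}}},"required":["deltas"]}

```bash
mkdir -p pics; ls
python3 - <<'E'
from cell import robot
import cv2,numpy as np
s=robot.read_state();print(s)
for c in["top","scene"]:
    im=robot.capture(c);cv2.imwrite(f"pics/{c}0.png",im)
    k=robot.calibration(c);print(c,k)
    W=np.linalg.inv(k["world_to_cam"])
    for n in["maple_blank","walnut_blank","dowel","jig","fence_mid","pocket_corner","pocket_mouth"]:
        for d in robot.search_frame(c,n)[:3]:
            print(n,round(d["p"],2),(W@np.r_[d["xyz"],1])[:3].round(1))
E
```

```text
pics
{'t': 0.0, 'q': array([-1.49473347e+00,  1.04705956e-01,  9.64466860e-02,  1.56388714e+00,
        4.93782229e-06,  1.35307481e+00]), 'joint_velocities': array([ 0.00048413, -0.0018966 , -0.00260368,  0.00108434, -0.00123414,
       -0.00107873]), 'joint_torque': array([-8.20277382e-04, -5.56931591e+01,  5.03650689e+01,  1.69953337e-02,
       -4.00872541e-04, -1.61247421e-06]), 'tool_pos': array([ 173.71637419, -573.92791424,  213.90601035]), 'tcp_rot': array([-3.10642813e+00, -4.59620578e-01, -1.57752358e-04]), 'ft_force': array([ 0.29627267, -0.11672311, -0.29416984]), 'torque': array([0.02461528, 0.07661239, 0.05716567]), 'grasp_force': 0.0, 'grip_width': 0.9974191072748049}
top {'camera_matrix': array([[462.36770337,   0.        , 318.80554282],
       [  0.        , 462.36770337, 234.77317891],
       [  0.        ,   0.        ,   1.        ]]), 'world_to_cam': array([[ 2.54264763e-03, -9.99933693e-01,  1.12314317e-02,
        -2.61494929e+01],
       [ 9.94222615e-01,  3.73303259e-03,  1.07272815e-01,
        -5.30844883e+02],
       [-1.07307630e-01,  1.08937864e-02,  9
[... 615 characters left out ...]
': array([[ 5.70579828e-01,  8.20981624e-01,  2.06841280e-02,
        -2.84140968e+02],
       [-4.49577825e-01,  2.91179901e-01,  8.44448959e-01,
         1.98852298e+02],
       [ 6.87254275e-01, -4.91124667e-01,  5.35236510e-01,
        -1.37351109e+03],
       [ 0.00000000e+00,  0.00000000e+00,  0.00000000e+00,
         1.00000000e+00]])}
maple_blank 0.83 [ 367.5 -119.9   18.2]
maple_blank 0.8 [563.8 -75.7  30.7]
maple_blank 0.75 [371.8  35.   12.2]
walnut_blank 0.55 [534.1  73.2  26.9]
dowel 0.5 [544.1 140.2  37.3]
dowel 0.46 [ 397.2 -453.1   53.2]
jig 0.74 [613.5 -28.1   7.8]
fence_mid 0.73 [612.6 -27.   10.2]
pocket_corner 0.93 [616.4 -25.3  10.9]
pocket_mouth 0.89 [610.9 -28.6  12.7]
```

Run:
```python
import cv2
im=cv2.imread("pics/top0.png");cv2.imwrite("pics/topc.png",cv2.resize(im[130:370,160:480],None,fx=2.5,fy=2.5,interpolation=cv2.INTER_CUBIC))
```

```text
(no output)
```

View pics/topc.png

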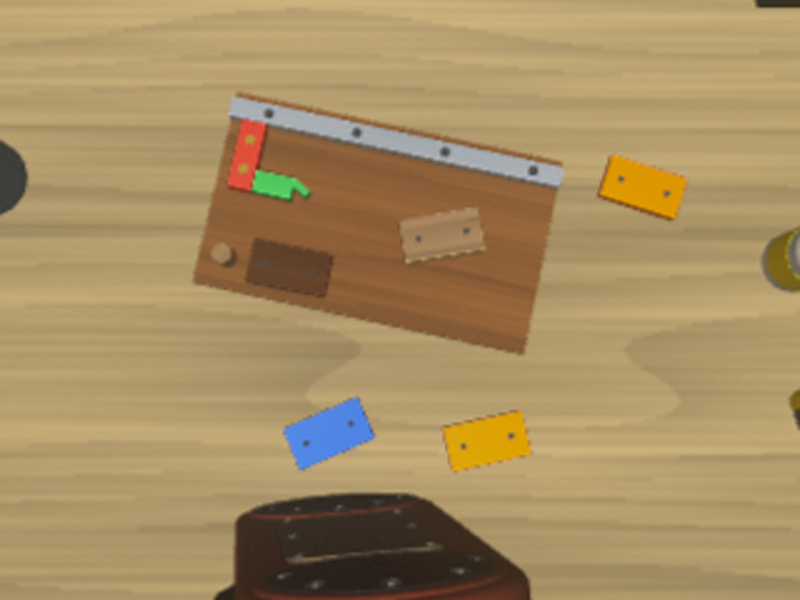

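The crop shows the jig yawed to the right. The candidates in it (full-frame pixels) are pale wood at (337,224), blue at (292,303), and orange at (355,306) and (417,205). Only the one at (337,224) is pale maple with dark marks and lies on the board, so that is the target.

```bash
cat > h.py <<'E'
from cell import robot
import cv2,numpy as np
from scipy.optimize import least_squares
def proj(k,P):
    P=np.atleast_2d(P);c=(k["world_to_cam"]@np.c_[P,np.ones(len(P))].T).T[:,:3]
    u=np.c_[c[:,0]/-c[:,2],-c[:,1]/-c[:,2]];K=k["camera_matrix"]
    return u*[K[0,0],K[1,1]]+K[:2,2]
def back(k,uv,z):
    K=k["camera_matrix"];W=np.linalg.inv(k["world_to_cam"]);uv=np.atleast_2d(uv)
    d=np.c_[(uv-K[:2,2])/[K[0,0],K[1,1]],np.ones(len(uv))]*[1,-1,-1]
    d=d@W[:3,:3].T;o=W[:3,3];return o+d*((z-o[2])/d[:,2])[:,None]
def place(p,L):
    c,s=np.cos(p[2]),np.sin(p[2]);L=np.atleast_2d(np.asarray(L,float));R=np.array([[c,-s],[s,c]])
    return np.c_[L[:,:2]@R.T+p[:2],L[:,2]]
def maple(k,mask,zb=12):
    """fit pose [x,y,yaw] of blank: silhouette hull IoU-like via corners of both faces"""
    hull=cv2.convexHull(np.argwhere(mask)[:,::-1].astype(np.int32))
    (cx,cy),_,_=cv2.minAreaRect(hull)
    box=[[sx*22,sy*40,z] for sx in(-1,1) for sy in(-1,1) for z in(zb,zb+18)]
    S=8
    M=cv2.resize(mask.astype(np.float32),None,fx=1,fy=1)
    def model(p):
        q=proj(k,place(p,box));h=cv2.convexHull(q.astype(np.float32))
        im=np.zeros(mask.shape,np.uint8);cv2.fillConvexPoly(im,np.round((h-0)*16).astype(np.int32),255,cv2.LINE_AA,4)
        return im/255.
    c0=back(k,[cx,cy],zb+9)[0]
    from scipy.optimize import minimize
    best=None
    for y0 in(-.3,0,.3,.6,-.6):
        r=minimize(lambda p:np.abs(model([p[0],p[1],p[2]/100])-M).sum(),[c0[0],c0[1],y0*100],method="Nelder-Mead",options=dict(initial_simplex=np.array([[c0[0],c0[1],y0*100],[c0[0]+8,c0[1],y0*100],[c0[0],c0[1]+8,y0*100],[c0[0],c0[1],y0*100+20]])))
        if best is None or r.fun<best.fun:best=r
    return np.r_[best.x[:2],best.x[2]/100],best.fun/M.sum()
E
python3 - <<'E'
from h import *
im=cv2.imread("pics/top0.png");k=robot.calibration("top")
C=np.array([[237,93],[562,160],[523,353],[195,283],[246,190],[243,119],[267,122]])/2.5+[160,130]
L=[[100,170,12],[100,-170,12],[-100,-170,12],[-100,170,12]]
f=lambda p:(proj(k,place(p,L))-C[:4]).ravel()
r=least_squares(f,[560,0,-.2]);J=r.x;print("jig",J,r.fun.round(1))
robot.capture("top")
m=robot.outline_of("top","maple_blank")
for d in m[:4]:
    ys,xs=np.nonzero(d["mask"]);print(d["p"],xs.mean(),ys.mean(),d["mask"].sum())
m=[d for d in m if np.hypot(*(np.argwhere(d["mask"]).mean(0)-[224,337]))<10][0]["mask"]
M,e=maple(k,m);print("maple",M,e)
c,s=np.cos(J[2]),np.sin(J[2]);R=np.array([[c,-s],[s,c]])
print("maple in jig",(M[:2]-J[:2])@R,M[2]-J[2])
big=cv2.resize(im[130:370,160:480],None,fx=2.5,fy=2.5,interpolation=cv2.INTER_CUBIC)
def dl(p,L,col):
    q=((proj(k,place(p,L))-[160,130]+.5)*2.5).astype(np.int32);cv2.polylines(big,[q],True,col,1,cv2.LINE_AA)
dl(J,L,(255,0,0));dl(J,[[70,-170,12],[70,130,12],[0,130,12]],(0,255,255));dl(J,[[70,-170,32],[70,130,32],[0,130,32]],(255,255,0))
dl(J,[[0,90,32],[22,90,32],[22,130,32],[0,130,32]],(255,0,255))
dl(M,[[22,40,30],[22,-40,30],[-22,-40,30],[-22,40,30]],(0,0,255))
for n in["walnut_blank","dowel"]:
    for d in robot.outline_of("top",n)[:2]:
        ys,xs=np.nonzero(d["mask"]);P=back(k,[xs.mean(),ys.mean()],27 if n[0]=='w' else 50)[0];print(n,d["p"],P,(P[:2]-J[:2])@R)
cv2.imwrite("pics/ov.png",big)
E
```

```text
jig [ 5.73923198e+02 -6.55384018e+00 -2.04056811e-01] [-0.3 -0.3  0.4  0.1  0.8  0.1 -1.   0.1]
0.84 336.208041958042 223.5472027972028 572
0.8 415.8546603475513 204.41548183254343 633
0.73 353.51247920133113 305.5141430948419 601
0.6 291.23623445825933 302.6323268206039 563
maple [ 5.60256276e+02 -6.77769712e+01  1.38124460e-01] 0.1585218702865762
maple in jig [ -0.97689062 -62.72242197] 0.3421812717453844
walnut_blank 0.63 [ 378.54869744 -445.42260515   27.        ] [-102.38701799 -469.35475573]
walnut_blank 0.61 [526.06103343  83.74741013  27.        ] [-65.16811953  78.72876705]
dowel 0.39 [535.98509824 145.32550045  50.        ] [-67.92836151 141.04031762]
```

View pics/ov.png

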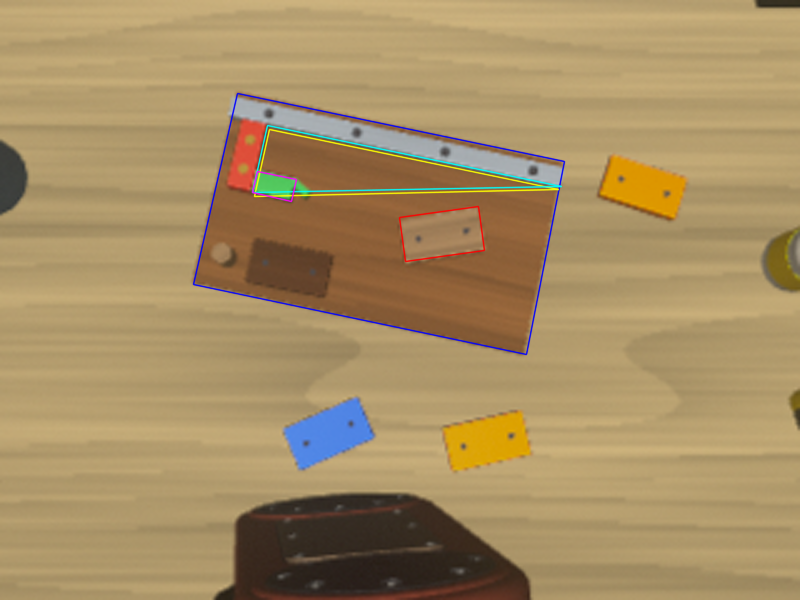

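The overlay matches: board residuals are ≤1 px, the fence, stop and keeper lines coincide, and the maple sits at jig (-1,-63) with yaw +0.34. I'll push with two half-open fingers parallel to the fence, then with the back of a finger along it.

```bash
cat >> h.py <<'E'
from scipy.spatial.transform import Rotation as Ro
J=np.array([573.9,-6.55,-.204])
cJ,sJ=np.cos(J[2]),np.sin(J[2]);RJ=np.array([[cJ,-sJ],[sJ,cJ]])
def go(jx,jy,z):
    s=robot.read_state();T=Ro.from_rotvec(s["tcp_rot"]).as_matrix()
    t=np.r_[RJ@[jx,jy]+J[:2],z]
    a=np.arctan2(T[1,1],T[0,1]);w=J[2]+np.pi/2   # tool y vs jig y
    d=(w-a+np.pi/2)%np.pi-np.pi/2
    print("t",s["t"],"tcp jig",((s["tool_pos"][:2]-J[:2])@RJ).round(1),s["tool_pos"].round(1),"roll needed",round(-d,4),"q6",s["q"][5].round(2),"F jig",(s["ft_force"][:2]@RJ).round(1),s["ft_force"][2].round(1),"grip",s["grip_width"].round(2))
    # delta in tool axes, as now, and after the roll
    Tn=Ro.from_euler("z",d).as_matrix()@T
    print("delta now",(T.T@(t-s["tool_pos"])).round(1),"after roll",(Tn.T@(t-s["tool_pos"])).round(1))
    print("jig +x, +y in rolled tool axes",(Tn.T@np.r_[RJ[:,0],0]).round(3),(Tn.T@np.r_[RJ[:,1],0]).round(3))
E
python3 -c "
from h import *
go(-65,-60,100)"
```

```text
Traceback (most recent call last):
  File "h.py", line 41, in go
    print("t",s["t"],"tcp jig",((s["tool_pos"][:2]-J[:2])@RJ).round(1),s["tool_pos"].round(1),"roll needed",round(-d,4),"q6",s["q"][5].round(2),"F jig",(s["ft_force"][:2]@RJ).round(1),s["ft_force"][2].round(1),"grip",s["grip_width"].round(2))
                                                                                                                                                                                                                         ^^^^^^^^^^^^^^^^^^^^^
AttributeError: 'float' object has no attribute 'round'
```

```bash
sed -i 's/s\["grip_width"\].round(2)/round(s["grip_width"],2)/' h.py
python3 -c "
from h import *
go(-65,-60,250)"
```

```text
t 1.0 tcp jig [-276.8 -637. ] [ 173.8 -574.3  214.7] roll needed 0.4978 q6 1.35 F jig [-0.6  1.2] 0.1 grip 1.0
delta now [ 461.6 -405.9  -35.3] after roll [ 211.8 -577.   -35.3]
jig +x, +y in rolled tool axes [ 1.  0. -0.] [-0. -1. -0.]
```

Request:
carry_out --deltas '[{"z": -0.02, "roll": -0.14, "jaw": 0}, {"z": -0.02, "roll": -0.14, "jaw": 0}, {"roll": -0.14, "jaw": 0}, {"roll": -0.14, "jaw": 0}, {"roll": -0.14, "jaw": 0}, {"roll": -0.14, "jaw": 0}, {"roll": -0.14, "jaw": 0}, {"roll": -0.14, "jaw": 0}, {"roll": -0.14, "jaw": 0}, {"roll": -0.14, "jaw": 0}, {"roll": -0.14, "jaw": 0}, {"roll": -0.14, "jaw": 0}]'

```text
$.deltas[0]: bad value
```

Request:
carry_out --deltas '[{"roll": -0.138, "jaw": 0}, {"roll": -0.138, "jaw": 0}, {"roll": -0.138, "jaw": 0}, {"roll": -0.138, "jaw": 0}, {"roll": -0.138, "jaw": 0}, {"roll": -0.138, "jaw": 0}, {"roll": -0.136, "jaw": 0}, {"jaw": 0}]'

```text
$.deltas[0]: bad value
```

```bash
python3 -c "
from h import *
go(-65,-60,200)"
```

```text
t 1.0 tcp jig [-276.8 -637. ] [ 173.8 -574.3  214.7] roll needed 0.4978 q6 1.35 F jig [-0.6  1.2] 0.1 grip 1.0
delta now [ 461.6 -405.9   14.7] after roll [ 211.8 -577.    14.7]
jig +x, +y in rolled tool axes [ 1.  0. -0.] [-0. -1. -0.]
```

Request:
carry_out --deltas '[{"jaw": 0, "x": 0, "y": 0, "z": -0.02, "roll": -0.14}, {"jaw": 0, "x": 0, "y": 0, "z": -0.02, "roll": -0.14}, {"jaw": 0, "x": 0, "y": 0, "z": 0, "roll": -0.14}, {"jaw": 0, "x": 0, "y": 0, "z": 0, "roll": -0.14}, {"jaw": 0, "x": 0, "y": 0, "z": 0, "roll": -0.14}, {"jaw": 0, "x": 0, "y": 0, "z": 0, "roll": -0.14}, {"jaw": 0, "x": 0, "y": 0, "z": 0, "roll": -0.14}, {"jaw": 0, "x": 0, "y": 0, "z": 0, "roll": -0.14}, {"jaw": 0, "x": 0, "y": 0, "z": 0, "roll": -0.14}, {"jaw": 0, "x": 0, "y": 0, "z": 0, "roll": -0.14}, {"jaw": 0, "x": 0, "y": 0, "z": 0, "roll": -0.14}, {"jaw": 0, "x": 0, "y": 0, "z": 0, "roll": -0.14}]'

```text
t: 2.2
tool_pos: [173.8, -574.3, 254.7]
tcp_rot: [1.724, 2.626, -0.0]
ft_force: [1.1, -0.0, 1.2]
grip_width: 0.503
grasp_force: 0.0
```

Request:
carry_out --deltas '[{"jaw": 0, "x": 0, "y": 0, "z": 0, "roll": -0.138}, {"jaw": 0, "x": 0, "y": 0, "z": 0, "roll": -0.138}, {"jaw": 0, "x": 0, "y": 0, "z": 0, "roll": -0.138}, {"jaw": 0, "x": 0, "y": 0, "z": 0, "roll": -0.138}, {"jaw": 0, "x": 0, "y": 0, "z": 0, "roll": -0.138}, {"jaw": 0, "x": 0, "y": 0, "z": 0, "roll": -0.138}, {"jaw": 0, "x": 0, "y": 0, "z": 0, "roll": -0.136}, {"jaw": 0, "x": 0, "y": 0, "z": 0, "roll": 0}]'

```text
t: 3.0
tool_pos: [173.8, -574.3, 254.7]
tcp_rot: [0.316, 3.126, -0.0]
ft_force: [0.6, 0.4, 0.6]
grip_width: 0.501
grasp_force: 0.0
```

```bash
python3 -c "
from h import *
go(-65,-60,150)"
```

```text
t 3.0 tcp jig [-276.8 -637. ] [ 173.8 -574.3  254.7] roll needed 0.0023 q6 -1.29 F jig [0.5 0.5] 0.6 grip 0.5
delta now [-213.1  576.6  104.7] after roll [-211.8  577.1  104.7]
jig +x, +y in rolled tool axes [-1.  0.  0.] [-0.  1. -0.]
```

Request:
carry_out --deltas '[{"jaw": 0, "x": -0.0148, "y": 0.04, "z": 0, "roll": 0}, {"jaw": 0, "x": -0.0148, "y": 0.04, "z": 0, "roll": 0}, {"jaw": 0, "x": -0.0148, "y": 0.04, "z": 0, "roll": 0}, {"jaw": 0, "x": -0.0148, "y": 0.04, "z": 0, "roll": 0}, {"jaw": 0, "x": -0.0148, "y": 0.04, "z": 0, "roll": 0}, {"jaw": 0, "x": -0.0148, "y": 0.04, "z": 0, "roll": 0}, {"jaw": 0, "x": -0.0148, "y": 0.04, "z": 0, "roll": 0}, {"jaw": 0, "x": -0.0148, "y": 0.04, "z": 0, "roll": 0}, {"jaw": 0, "x": -0.0148, "y": 0.04, "z": 0, "roll": 0}, {"jaw": 0, "x": -0.0148, "y": 0.04, "z": 0, "roll": 0}, {"jaw": 0, "x": -0.0148, "y": 0.04, "z": 0, "roll": 0}, {"jaw": 0, "x": -0.0148, "y": 0.04, "z": 0, "roll": 0}]'

```text
t: 4.2
tool_pos: [445.5, -138.6, 254.9]
tcp_rot: [0.327, 3.124, -0.001]
ft_force: [1.5, -0.9, -0.8]
grip_width: 0.506
grasp_force: 0.0
```

Request:
carry_out --deltas '[{"jaw": 0, "x": -0.012, "y": 0.032, "z": 0, "roll": 0}, {"jaw": 0, "x": -0.012, "y": 0.032, "z": 0, "roll": 0}, {"jaw": 0, "x": -0.011, "y": 0.033, "z": 0, "roll": 0.002}, {"jaw": 0, "x": 0, "y": 0, "z": 0.035, "roll": 0}, {"jaw": 0, "x": 0, "y": 0, "z": 0.035, "roll": 0}, {"jaw": 0, "x": 0, "y": 0, "z": 0.035, "roll": 0}, {"jaw": 0, "x": 0, "y": 0, "z": 0, "roll": 0}]'

```text
t: 4.9
tool_pos: [496.0, -51.1, 145.1]
tcp_rot: [-0.327, -3.117, -0.003]
ft_force: [0.2, 0.1, -0.1]
grip_width: 0.5
grasp_force: 0.0
```

Run:
```python
from h import *
go(-65,-60,60)
s=robot.read_state();im=robot.capture("wrist");cv2.imwrite("pics/w1.png",im)
```

```text
t 4.9 tcp jig [-67.2 -59.4] [496.  -51.1 145.1] roll needed -0.0052 q6 -0.16 F jig [0.2 0.2] -0.1 grip 0.5
delta now [-2.9 -0.7 85. ] after roll [-2.9 -0.7 85. ]
jig +x, +y in rolled tool axes [-1.     0.    -0.007] [-0.     1.     0.001]
```

View pics/w1.png

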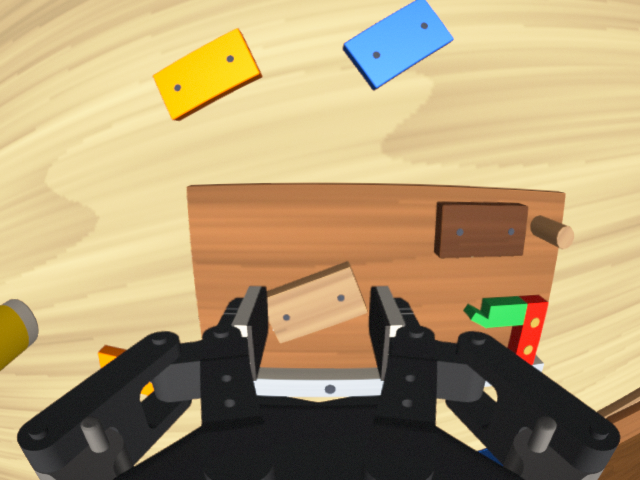

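The wrist view shows the half-open fingers beside the maple at about (318,303), with the walnut, keeper and dowel well clear on the right. Next I descend behind it.

Request:
carry_out --deltas '[{"jaw": 0, "x": 0, "y": 0, "z": 0.03, "roll": -0.005}, {"jaw": 0, "x": 0, "y": 0, "z": 0.03, "roll": 0}, {"jaw": 0, "x": 0, "y": 0, "z": 0.025, "roll": 0}, {"jaw": 0, "x": 0, "y": 0, "z": 0.01, "roll": 0}, {"jaw": 0, "x": 0, "y": 0, "z": 0.005, "roll": 0}, {"jaw": 0, "x": 0, "y": 0, "z": 0.0, "roll": 0}]'

```text
t: 5.55
tool_pos: [499.5, -52.7, 51.0]
tcp_rot: [0.316, 3.124, -0.001]
ft_force: [0.3, -0.2, -0.4]
grip_width: 0.498
grasp_force: 0.0
```

Run:
```python
from h import *
go(-52,-60,36)
im=robot.capture("scene");cv2.imwrite("pics/s1.png",cv2.resize(im[150:330,200:440],None,fx=3,fy=3,interpolation=cv2.INTER_CUBIC))
```

```text
t 5.55 tcp jig [-63.5 -60.2] [499.5 -52.7  51. ] roll needed 0.0025 q6 -0.16 F jig [ 0.3 -0.1] -0.4 grip 0.5
delta now [-11.5   0.2  15.1] after roll [-11.5   0.2  15.1]
jig +x, +y in rolled tool axes [-1.     0.     0.001] [-0.  1. -0.]
```

View pics/s1.png

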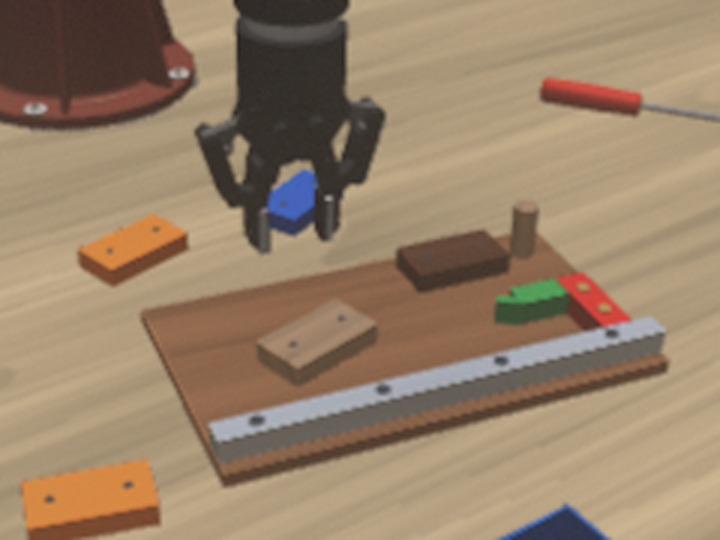

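Run:
```python
from h import *
k=robot.calibration("scene")
for z in (12,25,32,38,45):
  print(z,[((proj(k,place(J,[[-63.5,y,z]]))[0]-[200,150])*3).round(0) for y in(-60-28,-60+28)])
```

```text
12 [array([259., 312.]), array([327., 297.])]
25 [array([258., 298.]), array([328., 283.])]
32 [array([258., 290.]), array([328., 276.])]
38 [array([258., 284.]), array([328., 269.])]
45 [array([258., 276.]), array([328., 261.])]
```

Run:
```python
from h import *
k=robot.calibration("scene")
print(((proj(k,place(J,[[-100,-170,12],[-100,170,12],[100,-170,12],[-1,-63,30]]))-[200,150])*3).round(0))
im=robot.capture("scene");cv2.imwrite("pics/s2.png",cv2.resize(im[150:330,200:440],None,fx=3,fy=3,interpolation=cv2.INTER_CUBIC))
go(-52,-60,36); s=robot.read_state(); print(s["q"].round(3),s["tcp_rot"])
```

```text
[[140. 309.]
 [532. 226.]
 [224. 474.]
 [321. 331.]]
t 5.65 tcp jig [-63.2 -60.2] [499.8 -52.7  51.4] roll needed 0.0027 q6 -0.16 F jig [0.2 1.3] 0.0 grip 0.5
delta now [-11.2   0.2  15.5] after roll [-11.2   0.2  15.5]
jig +x, +y in rolled tool axes [-1.    -0.     0.002] [-0.  1. -0.]
[-0.366 -0.163 -0.463  1.269 -0.    -0.165] [ 3.15379111e-01  3.12350579e+00 -1.02344462e-03]
```

View pics/s2.png

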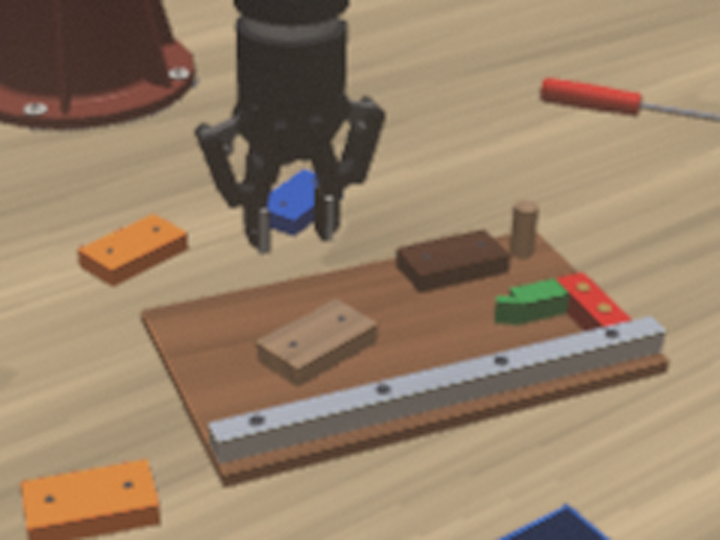

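The two pictures agree: the tips sit near (262,248) and (328,237), which implies about 30 mm higher than expected. I'll check this through the wrist camera.

```bash
cat >> h.py <<'E'
def fish(k,P):
    P=np.atleast_2d(P);c=(k["world_to_cam"]@np.c_[P,np.ones(len(P))].T).T[:,:3]*[1,-1,-1]
    K=k["camera_matrix"];rr=np.hypot(c[:,0],c[:,1]);th=np.arctan2(rr,c[:,2])
    return c[:,:2]/rr[:,None]*(th*K[0,0])[:,None]+K[:2,2]
E
python3 - <<'E'
from h import *
k=robot.calibration("wrist");im=robot.capture("wrist")
s=robot.read_state();T=Ro.from_rotvec(s["tcp_rot"]).as_matrix();p=s["tool_pos"]
W=np.linalg.inv(k["world_to_cam"]);print("cam in tool",T.T@(W[:3,3]-p),"cam look in tool",T.T@-W[:3,2],k["camera_matrix"][0,0])
for d in(-60,-20,0,10,20):
    print(d,[fish(k,p+T@[0,y,d])[0].round(0) for y in(-21,21)])
q=fish(k,place(J,[[-1,-63,30],[-100,-170,12],[-100,170,12]])).round(0);print(q)
for a in q: cv2.circle(im,tuple(int(v) for v in a),5,(0,0,255),2)
for d,c in((-20,(0,255,0)),(0,(255,0,0)),(20,(255,0,255))):
    for y in(-21,21): cv2.circle(im,tuple(int(v) for v in fish(k,p+T@[0,y,d])[0]),4,c,-1)
cv2.imwrite("pics/w2.png",im)
E
```

```text
cam in tool [  67.01493688   -0.3927527  -158.24182264] cam look in tool [-2.68013263e-01 -7.30738215e-04  9.63414945e-01] 371.64829954431775
-60 [array([253., 361.]), array([386., 361.])]
-20 [array([268., 307.]), array([370., 307.])]
0 [array([274., 288.]), array([364., 288.])]
10 [array([276., 280.]), array([362., 280.])]
20 [array([278., 273.]), array([360., 273.])]
[[314. 371.]
 [132. 199.]
 [638. 209.]]
```

View pics/w2.png

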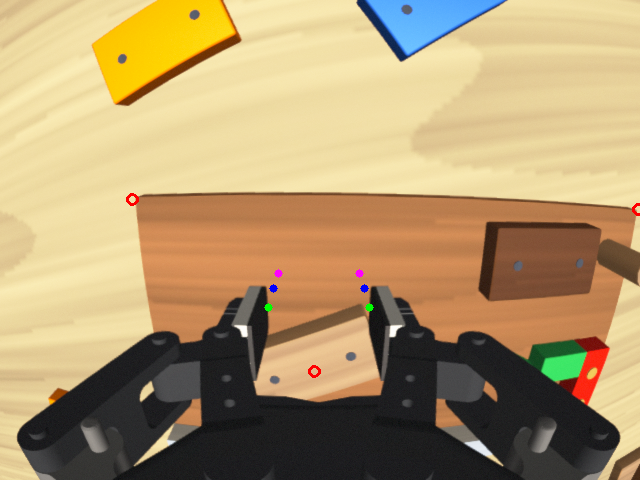

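The wrist picture confirms it: the markers on the board and maple line up, and the half-open tips, about (268,290) and (370,290), lie roughly 20 mm behind the reported TCP. I'll lower in guarded steps.

Request:
carry_out --deltas '[{"jaw": 0, "x": 0, "y": 0, "z": 0.01, "roll": 0}, {"jaw": 0, "x": 0, "y": 0, "z": 0.007, "roll": 0}, {"jaw": 0, "x": 0, "y": 0, "z": 0, "roll": 0}]'

```text
t: 6.0
tool_pos: [497.8, -51.9, 31.2]
tcp_rot: [-0.315, -3.124, -0.001]
ft_force: [0.0, 0.1, -0.7]
grip_width: 0.5
grasp_force: 0.0
```

Request:
carry_out --deltas '[{"jaw": 0, "x": 0, "y": 0, "z": 0.004, "roll": 0}, {"jaw": 0, "x": 0, "y": 0, "z": 0, "roll": 0}]'

```text
t: 6.2
tool_pos: [498.5, -52.2, 28.2]
tcp_rot: [-0.315, -3.125, -0.0]
ft_force: [0.4, -0.3, -1.2]
grip_width: 0.5
grasp_force: 0.0
```

Run:
```python
from h import *
im=robot.capture("scene");cv2.imwrite("pics/s3.png",cv2.resize(im[190:290,240:373],None,fx=6,fy=6,interpolation=cv2.INTER_CUBIC))
go(-52,-60,36)
```

```text
t 6.25 tcp jig [-64.5 -60. ] [498.6 -52.3  28.5] roll needed 0.0031 q6 -0.17 F jig [1.1 0. ] -0.0 grip 0.5
delta now [-12.5  -0.   -7.5] after roll [-12.5   0.   -7.5]
jig +x, +y in rolled tool axes [-1.  0. -0.] [ 0.  1. -0.]
```

View pics/s3.png

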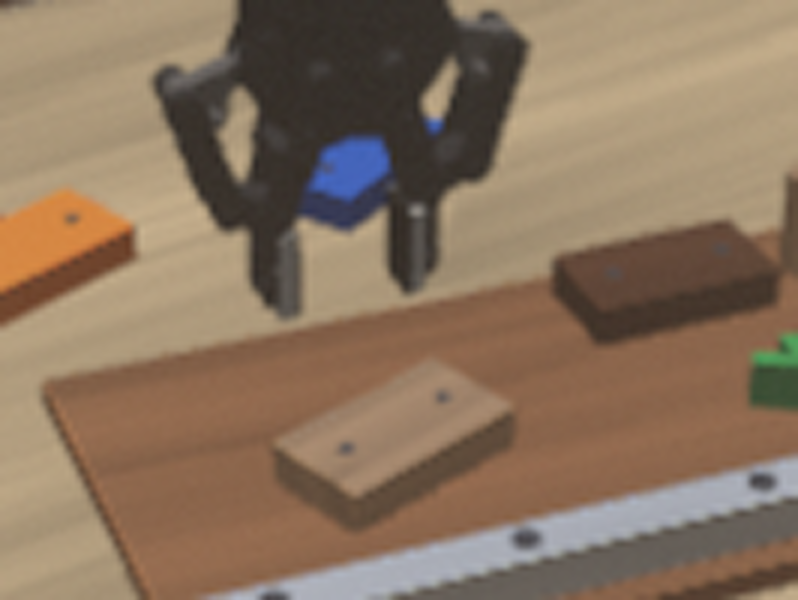

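The tips still look about 48 mm high at (285,318) and (412,290) in this crop, and there is no contact force. I'll continue the guarded descent.

Request:
carry_out --deltas '[{"jaw": 0, "x": 0, "y": 0, "z": 0.006, "roll": 0}, {"jaw": 0, "x": 0, "y": 0, "z": 0.006, "roll": 0}, {"jaw": 0, "x": 0, "y": 0, "z": 0, "roll": 0}]'

```text
t: 6.55
tool_pos: [498.0, -52.1, 15.5]
tcp_rot: [-0.315, -3.124, -0.0]
ft_force: [0.6, 0.2, -0.4]
grip_width: 0.503
grasp_force: 0.0
```

Request:
carry_out --deltas '[{"jaw": 0, "x": 0, "y": 0, "z": 0.005, "roll": 0}, {"jaw": 0, "x": 0, "y": 0, "z": 0.0, "roll": 0}]'

```text
t: 6.75
tool_pos: [498.4, -52.2, 11.0]
tcp_rot: [-0.315, -3.125, -0.0]
ft_force: [0.1, 0.5, 0.3]
grip_width: 0.503
grasp_force: 0.0
```

Request:
carry_out --deltas '[{"jaw": 0, "x": 0, "y": 0, "z": 0.005, "roll": 0}, {"jaw": 0, "x": 0, "y": 0, "z": 0.0, "roll": 0}]'

```text
t: 6.95
tool_pos: [498.4, -52.2, 6.0]
tcp_rot: [-0.315, -3.125, -0.0]
ft_force: [-0.5, 0.3, -0.9]
grip_width: 0.497
grasp_force: 0.0
```

Run:
```python
from h import *
im=robot.capture("scene");cv2.imwrite("pics/s4.png",cv2.resize(im[190:290,240:373],None,fx=6,fy=6,interpolation=cv2.INTER_CUBIC))
go(-52,-60,0)
```

```text
t 7.0 tcp jig [-64.6 -60. ] [498.5 -52.2   6.3] roll needed 0.0032 q6 -0.17 F jig [-0.2  0.6] 0.2 grip 0.5
delta now [-12.6  -0.1   6.3] after roll [-12.6  -0.    6.3]
jig +x, +y in rolled tool axes [-1.     0.    -0.001] [-0.  1.  0.]
```

View pics/s4.png

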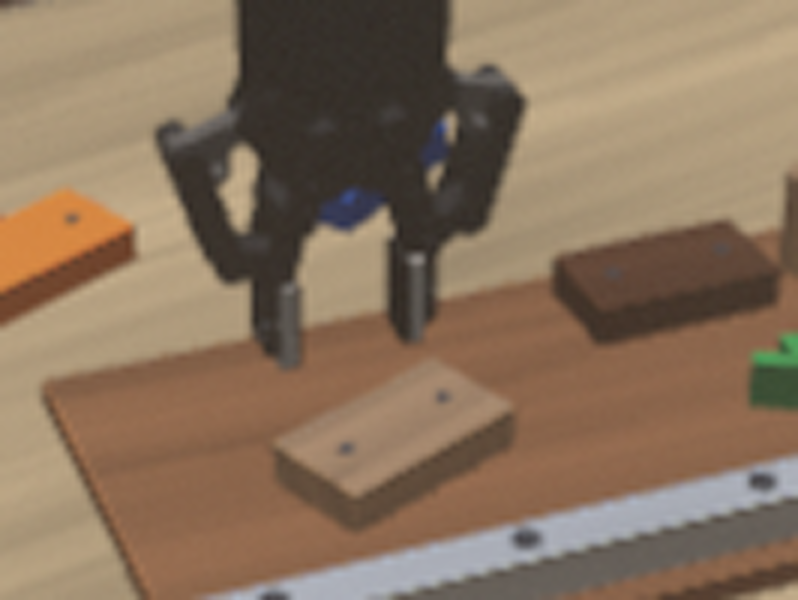

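Still no contact, and the tips are now about 26 mm high. I'll go 6 mm lower, then push towards the fence.

Request:
carry_out --deltas '[{"jaw": 0, "x": 0, "y": 0, "z": 0.004, "roll": 0}, {"jaw": 0, "x": 0, "y": 0, "z": 0.002, "roll": 0.002}, {"jaw": 0, "x": 0, "y": 0, "z": 0, "roll": 0}]'

```text
t: 7.3
tool_pos: [498.5, -52.2, 0.3]
tcp_rot: [-0.318, -3.125, -0.0]
ft_force: [-0.1, -0.2, 0.5]
grip_width: 0.504
grasp_force: 0.0
```

Request:
carry_out --deltas '[{"jaw": 0, "x": -0.006, "y": 0, "z": 0, "roll": 0}, {"jaw": 0, "x": -0.006, "y": 0, "z": 0, "roll": 0}, {"jaw": 0, "x": -0.004, "y": 0, "z": 0, "roll": 0}, {"jaw": 0, "x": -0.004, "y": 0, "z": 0, "roll": 0}, {"jaw": 0, "x": -0.004, "y": 0, "z": 0, "roll": 0}, {"jaw": 0, "x": -0.004, "y": 0, "z": 0, "roll": 0}, {"jaw": 0, "x": -0.004, "y": 0, "z": 0, "roll": 0}, {"jaw": 0, "x": -0.004, "y": 0, "z": 0, "roll": 0}, {"jaw": 0, "x": -0.004, "y": 0, "z": 0, "roll": 0}, {"jaw": 0, "x": 0, "y": 0, "z": 0, "roll": 0}]'

```text
t: 8.3
tool_pos: [538.4, -60.6, 0.7]
tcp_rot: [0.318, 3.125, -0.0]
ft_force: [0.3, 0.3, 0.1]
grip_width: 0.498
grasp_force: 0.0
```

```bash
cat >> h.py <<'E'
def look():
    robot.capture("top");k=robot.calibration("top")
    for d in robot.outline_of("top","maple_blank"):
        m=d["mask"];c=np.argwhere(m).mean(0)[::-1];w=(back(k,c,27)[0][:2]-J[:2])@RJ
        if abs(w[0])<90 and abs(w[1])<170:
            M,e=maple(k,m);print("maple jig",((M[:2]-J[:2])@RJ).round(1),"yaw",round(M[2]-J[2],3),"p",d["p"],"area",m.sum(),"err",round(e,2))
E
python3 - <<'E'
from h import *
go(15,-60,0);look()
E
```

```text
t 8.3 tcp jig [-23.8 -60.1] [538.4 -60.6   0.7] roll needed 0.0011 q6 -0.15 F jig [0.2 0.4] 0.1 grip 0.5
delta now [-38.8   0.    0.7] after roll [-38.8   0.1   0.7]
jig +x, +y in rolled tool axes [-1.  0.  0.] [-0.  1. -0.]
```

Run:
```python
from h import *
a=robot.capture("scene");b=robot.capture("wrist")
A=cv2.resize(a[190:290,240:373],(532,400),interpolation=cv2.INTER_CUBIC)
B=cv2.resize(b[180:480,180:400],(293,400))[:, :268]
cv2.imwrite("pics/c5.png",np.hstack([A,B]))
```

```text
(no output)
```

View pics/c5.png

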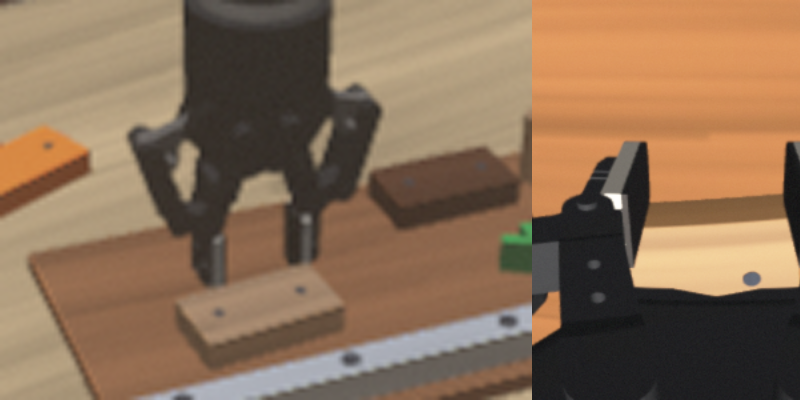

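The blank stays flat and is already turning parallel under the two fingertips. I'll continue towards the fence.

Request:
carry_out --deltas '[{"jaw": 0, "x": -0.004, "y": 0, "z": 0, "roll": 0}, {"jaw": 0, "x": -0.004, "y": 0, "z": 0, "roll": 0}, {"jaw": 0, "x": -0.004, "y": 0, "z": 0, "roll": 0}, {"jaw": 0, "x": -0.004, "y": 0, "z": 0, "roll": 0}, {"jaw": 0, "x": -0.004, "y": 0, "z": 0, "roll": 0}, {"jaw": 0, "x": -0.004, "y": 0, "z": 0, "roll": 0}, {"jaw": 0, "x": -0.004, "y": 0, "z": 0, "roll": 0}, {"jaw": 0, "x": -0.003, "y": 0, "z": 0, "roll": 0}, {"jaw": 0, "x": -0.002, "y": 0, "z": 0, "roll": 0}, {"jaw": 0, "x": 0, "y": 0, "z": 0, "roll": 0}]'

```text
t: 9.5
tool_pos: [570.5, -67.1, 0.7]
tcp_rot: [0.318, 3.125, -0.0]
ft_force: [-0.3, 0.3, -0.2]
grip_width: 0.498
grasp_force: 0.0
```

Request:
carry_out --deltas '[{"jaw": 0, "x": -0.002, "y": 0, "z": 0, "roll": 0}, {"jaw": 0, "x": 0, "y": 0, "z": 0, "roll": 0}]'

```text
t: 9.7
tool_pos: [572.4, -67.4, 0.7]
tcp_rot: [0.318, 3.125, -0.0]
ft_force: [0.1, 0.2, 0.2]
grip_width: 0.502
grasp_force: 0.0
```

Run:
```python
from h import *
go(15,-60,0);look()
```

```text
t 9.7 tcp jig [ 10.9 -59.9] [572.4 -67.4   0.7] roll needed 0.0012 q6 -0.14 F jig [0.1 0.2] 0.2 grip 0.5
delta now [-4.1 -0.1  0.7] after roll [-4.1 -0.1  0.7]
jig +x, +y in rolled tool axes [-1.  0.  0.] [-0.  1. -0.]
```

Request:
carry_out --deltas '[{"jaw": 0, "x": -0.002, "y": 0, "z": 0, "roll": 0}, {"jaw": 0, "x": 0, "y": 0, "z": 0, "roll": 0}]'

```text
t: 10.0
tool_pos: [574.4, -67.9, 0.7]
tcp_rot: [0.318, 3.125, -0.0]
ft_force: [0.5, -0.1, 0.3]
grip_width: 0.497
grasp_force: 0.0
```

Request:
carry_out --deltas '[{"jaw": 0, "x": -0.0015, "y": 0, "z": 0, "roll": 0}, {"jaw": 0, "x": 0, "y": 0, "z": 0, "roll": 0}]'

```text
t: 10.2
tool_pos: [575.0, -67.9, 0.5]
tcp_rot: [-0.318, -3.124, -0.0]
ft_force: [-4.2, 1.9, 2.7]
grip_width: 0.502
grasp_force: 2.2
```

Request:
carry_out --deltas '[{"jaw": 0, "x": -0.001, "y": 0, "z": 0, "roll": 0}, {"jaw": 0, "x": 0, "y": 0, "z": 0, "roll": 0}]'

```text
t: 10.4
tool_pos: [575.2, -67.8, 0.5]
tcp_rot: [-0.318, -3.122, -0.0]
ft_force: [-8.8, 2.9, 6.3]
grip_width: 0.5
grasp_force: 4.7
```

Request:
carry_out --deltas '[{"jaw": 0, "x": -0.001, "y": 0, "z": 0, "roll": 0}, {"jaw": 0, "x": 0, "y": 0, "z": 0, "roll": 0}]'

```text
t: 10.6
tool_pos: [575.2, -67.8, 0.4]
tcp_rot: [-0.318, -3.12, -0.001]
ft_force: [-14.0, 4.3, 11.0]
grip_width: 0.499
grasp_force: 7.2
```

Contact is clear: about 15 N against the fence at tool x 14. Now I back off, lift, and move round to the -y end.

Request:
carry_out --deltas '[{"jaw": 0, "x": 0.004, "y": 0, "z": 0, "roll": 0}, {"jaw": 0, "x": 0.013, "y": 0, "z": 0, "roll": 0}, {"jaw": 0, "x": 0.015, "y": 0, "z": 0, "roll": 0}, {"jaw": 0, "x": 0, "y": 0, "z": -0.03, "roll": 0}, {"jaw": 0, "x": 0, "y": 0, "z": -0.03, "roll": 0}, {"jaw": 0, "x": 0, "y": -0.03, "z": 0, "roll": 0}, {"jaw": 0, "x": 0, "y": -0.03, "z": 0, "roll": 0}, {"jaw": 0, "x": 0, "y": -0.03, "z": 0, "roll": 0}, {"jaw": 0, "x": 0, "y": -0.01, "z": 0, "roll": 0}, {"jaw": 0, "x": 0, "y": 0, "z": 0, "roll": 0}]'

```text
t: 11.6
tool_pos: [526.2, -161.1, 60.8]
tcp_rot: [0.321, 3.124, -0.0]
ft_force: [-0.9, 0.5, -0.1]
grip_width: 0.499
grasp_force: 0.0
```

Run:
```python
from h import *
go(49,-155,0);look()
```

```text
t 11.6 tcp jig [ -15.4 -161.1] [ 526.2 -161.1   60.8] roll needed -0.0008 q6 -0.33 F jig [-1.   0.3] -0.1 grip 0.5
delta now [-64.4   6.1  60.8] after roll [-64.4   6.1  60.8]
jig +x, +y in rolled tool axes [-1.     0.     0.001] [-0.  1. -0.]
maple jig [ 48.1 -73.2] yaw -0.044 p 0.94 area 507 err 0.31
```

The maple measures at jig (48,-73), flush against the fence and well outside the pocket. I'll go down behind its -y end.

Request:
carry_out --deltas '[{"jaw": 0, "x": -0.032, "y": 0, "z": 0, "roll": 0}, {"jaw": 0, "x": -0.032, "y": 0, "z": 0, "roll": 0}, {"jaw": 0, "x": 0, "y": 0, "z": 0.02, "roll": 0}, {"jaw": 0, "x": 0, "y": 0, "z": 0.02, "roll": 0}, {"jaw": 0, "x": 0, "y": 0, "z": 0.01, "roll": 0}, {"jaw": 0, "x": 0, "y": 0, "z": 0, "roll": 0}]'

```text
t: 12.3
tool_pos: [587.8, -171.2, 9.0]
tcp_rot: [-0.316, -3.123, -0.002]
ft_force: [-0.5, 1.0, -0.8]
grip_width: 0.498
grasp_force: 0.0
```

Request:
carry_out --deltas '[{"jaw": 0, "x": 0, "y": 0, "z": 0.005, "roll": 0}, {"jaw": 0, "x": 0, "y": 0, "z": 0.004, "roll": 0}, {"jaw": 0, "x": 0, "y": 0, "z": 0, "roll": 0}]'

```text
t: 12.6
tool_pos: [588.9, -172.9, 1.8]
tcp_rot: [0.318, 3.125, -0.0]
ft_force: [-1.1, -0.1, -0.0]
grip_width: 0.5
grasp_force: 0.0
```

Run:
```python
from h import *
go(49,14,0.5);look()
```

```text
t 12.6 tcp jig [  48.4 -159.9] [ 588.9 -172.9    1.8] roll needed 0.0012 q6 -0.3 F jig [-1.1 -0.3] -0.0 grip 0.5
delta now [ -0.8 173.9   1.3] after roll [ -0.6 173.9   1.3]
jig +x, +y in rolled tool axes [-1.  0.  0.] [-0.  1. -0.]
maple jig [ 48.8 -60.9] yaw -0.035 p 0.89 area 454 err 0.46
```

Request:
carry_out --deltas '[{"jaw": 0, "x": -0.0002, "y": 0.006, "z": 0, "roll": 0}, {"jaw": 0, "x": -0.0002, "y": 0.006, "z": 0, "roll": 0}, {"jaw": 0, "x": -0.0002, "y": 0.006, "z": 0, "roll": 0}, {"jaw": 0, "x": -0.0002, "y": 0.006, "z": 0, "roll": 0}, {"jaw": 0, "x": -0.0002, "y": 0.006, "z": 0, "roll": 0}, {"jaw": 0, "x": -0.0002, "y": 0.006, "z": 0, "roll": 0}, {"jaw": 0, "x": -0.0002, "y": 0.006, "z": 0, "roll": 0}, {"jaw": 0, "x": -0.0002, "y": 0.006, "z": 0, "roll": 0}, {"jaw": 0, "x": -0.0002, "y": 0.006, "z": 0, "roll": 0}, {"jaw": 0, "x": -0.0002, "y": 0.006, "z": 0, "roll": 0}, {"jaw": 0, "x": -0.0002, "y": 0.006, "z": 0, "roll": 0}, {"jaw": 0, "x": 0, "y": 0, "z": 0, "roll": 0}]'

```text
t: 13.9
tool_pos: [603.5, -108.6, 1.8]
tcp_rot: [-0.318, -3.124, 0.002]
ft_force: [-4.8, -4.6, 3.2]
grip_width: 0.505
grasp_force: 2.9
```

Run:
```python
from h import *
go(50,14,0.5);look()
im=robot.capture("top");cv2.imwrite("pics/t6.png",cv2.resize(im[160:260,240:390],None,fx=5,fy=5,interpolation=cv2.INTER_CUBIC))
```

```text
t 13.9 tcp jig [ 49.7 -93.9] [ 603.5 -108.6    1.8] roll needed 0.0014 q6 -0.19 F jig [-3.8 -5.5] 3.2 grip 0.51
delta now [ -0.5 107.9   1.1] after roll [ -0.3 107.9   1.1]
jig +x, +y in rolled tool axes [-1.    -0.    -0.002] [ 0.     1.    -0.002]
maple jig [52.1  3.8] yaw 1.003 p 0.77 area 205 err 2.18
maple jig [11.2 89.9] yaw 0.205 p 0.38 area 4080 err 0.83
```

View pics/t6.png

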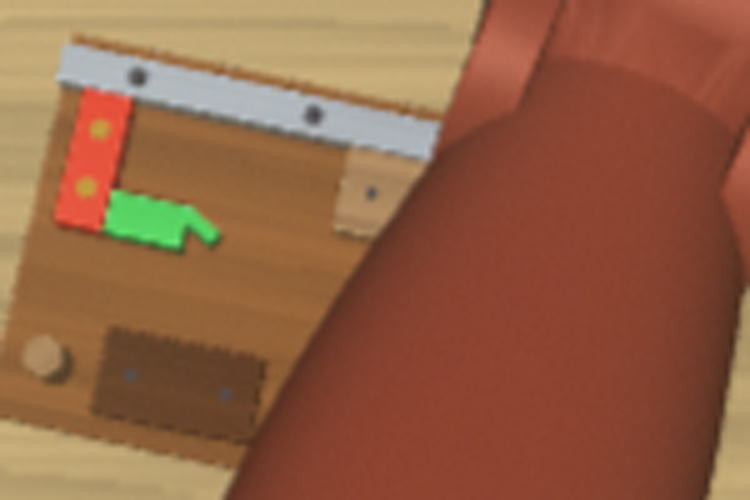

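The blank lies flat against the fence, with its leading edge at about (340,190) in the crop and lined up with the pocket mouth. I'll continue straight along +y.

Request:
carry_out --deltas '[{"jaw": 0, "x": 0, "y": 0.006, "z": 0, "roll": 0}, {"jaw": 0, "x": 0, "y": 0.006, "z": 0, "roll": 0}, {"jaw": 0, "x": 0, "y": 0.006, "z": 0, "roll": 0}, {"jaw": 0, "x": 0, "y": 0.006, "z": 0, "roll": 0}, {"jaw": 0, "x": 0, "y": 0.006, "z": 0, "roll": 0}, {"jaw": 0, "x": 0, "y": 0, "z": 0, "roll": 0}]'

```text
t: 14.65
tool_pos: [610.3, -78.5, 1.7]
tcp_rot: [-0.317, -3.125, -0.0]
ft_force: [-0.2, -0.2, -0.0]
grip_width: 0.5
grasp_force: 0.4
```

Request:
carry_out --deltas '[{"jaw": 0, "x": 0, "y": 0.006, "z": 0, "roll": 0}, {"jaw": 0, "x": 0, "y": 0.006, "z": 0, "roll": 0}, {"jaw": 0, "x": 0, "y": 0.006, "z": 0, "roll": 0}, {"jaw": 0, "x": 0, "y": 0.006, "z": 0, "roll": 0}, {"jaw": 0, "x": 0, "y": 0.006, "z": 0, "roll": 0}, {"jaw": 0, "x": 0, "y": 0.006, "z": 0, "roll": 0}, {"jaw": 0, "x": 0, "y": 0, "z": 0, "roll": 0}]'

```text
t: 15.35
tool_pos: [617.7, -43.0, 1.6]
tcp_rot: [0.316, 3.126, 0.001]
ft_force: [-0.1, -1.0, 0.1]
grip_width: 0.502
grasp_force: 0.0
```

Run:
```python
from h import *
go(50,14,0.5)
```

```text
t 15.35 tcp jig [ 50.3 -26.8] [617.7 -43.    1.6] roll needed 0.0022 q6 -0.08 F jig [ 0.1 -0.9] 0.1 grip 0.5
delta now [ 0.2 40.8  1.1] after roll [ 0.3 40.8  1.1]
jig +x, +y in rolled tool axes [-1.  0.  0.] [0. 1. 0.]
```

Request:
carry_out --deltas '[{"jaw": 0, "x": 0, "y": 0.004, "z": 0, "roll": 0.002}, {"jaw": 0, "x": 0, "y": 0.004, "z": 0, "roll": 0}, {"jaw": 0, "x": 0, "y": 0.004, "z": 0, "roll": 0}, {"jaw": 0, "x": 0, "y": 0.004, "z": 0, "roll": 0}, {"jaw": 0, "x": 0, "y": 0.004, "z": 0, "roll": 0}, {"jaw": 0, "x": 0, "y": 0, "z": 0, "roll": 0}]'

```text
t: 15.95
tool_pos: [621.7, -23.9, 1.7]
tcp_rot: [0.32, 3.125, 0.0]
ft_force: [0.4, 0.0, 0.5]
grip_width: 0.503
grasp_force: 0.0
```

Request:
carry_out --deltas '[{"jaw": 0, "x": 0, "y": 0.004, "z": 0, "roll": 0}, {"jaw": 0, "x": 0, "y": 0.004, "z": 0, "roll": 0}, {"jaw": 0, "x": 0, "y": 0.004, "z": 0, "roll": 0}, {"jaw": 0, "x": 0, "y": 0, "z": 0, "roll": 0}]'

```text
t: 16.35
tool_pos: [624.1, -12.1, 1.7]
tcp_rot: [0.32, 3.125, 0.0]
ft_force: [-0.2, 0.1, 0.1]
grip_width: 0.499
grasp_force: 0.0
```

Run:
```python
from h import *
go(50,14,0.5);look()
```

```text
t 16.35 tcp jig [50.3  4.7] [624.1 -12.1   1.7] roll needed -0.0002 q6 -0.02 F jig [-0.2  0. ] 0.1 grip 0.5
delta now [0.3 9.3 1.2] after roll [0.3 9.3 1.2]
jig +x, +y in rolled tool axes [-1. -0.  0.] [0. 1. 0.]
```

Request:
carry_out --deltas '[{"jaw": 0, "x": 0, "y": 0.002, "z": 0, "roll": 0}, {"jaw": 0, "x": 0, "y": 0.002, "z": 0, "roll": 0}, {"jaw": 0, "x": 0, "y": 0, "z": 0, "roll": 0}]'

```text
t: 16.75
tool_pos: [624.9, -8.6, 1.7]
tcp_rot: [0.321, 3.125, -0.0]
ft_force: [-0.1, 0.2, -0.1]
grip_width: 0.5
grasp_force: 0.0
```

Request:
carry_out --deltas '[{"jaw": 0, "x": 0, "y": 0.002, "z": 0, "roll": 0}, {"jaw": 0, "x": 0, "y": 0, "z": 0, "roll": 0}]'

```text
t: 16.95
tool_pos: [625.3, -6.7, 1.7]
tcp_rot: [0.321, 3.125, -0.0]
ft_force: [0.1, -0.3, 0.2]
grip_width: 0.497
grasp_force: 0.0
```

Request:
carry_out --deltas '[{"jaw": 0, "x": 0, "y": 0.002, "z": 0, "roll": 0}, {"jaw": 0, "x": 0, "y": 0, "z": 0, "roll": 0}]'

```text
t: 17.15
tool_pos: [625.7, -4.7, 1.7]
tcp_rot: [0.321, 3.125, -0.0]
ft_force: [0.2, 0.1, 0.1]
grip_width: 0.501
grasp_force: 0.0
```

Request:
carry_out --deltas '[{"jaw": 0, "x": 0, "y": 0.0015, "z": 0, "roll": 0}, {"jaw": 0, "x": 0, "y": 0, "z": 0, "roll": 0}]'

```text
t: 17.35
tool_pos: [626.0, -3.3, 1.7]
tcp_rot: [0.321, 3.125, -0.0]
ft_force: [-1.1, 0.6, 0.4]
grip_width: 0.5
grasp_force: 0.0
```

Request:
carry_out --deltas '[{"jaw": 0, "x": 0, "y": 0.0015, "z": 0, "roll": 0}, {"jaw": 0, "x": 0, "y": 0, "z": 0, "roll": 0}]'

```text
t: 17.55
tool_pos: [626.3, -1.8, 1.7]
tcp_rot: [-0.321, -3.125, 0.0]
ft_force: [-0.4, -0.4, 0.2]
grip_width: 0.499
grasp_force: 0.0
```

Request:
carry_out --deltas '[{"jaw": 0, "x": 0, "y": 0.0015, "z": 0, "roll": 0}, {"jaw": 0, "x": 0, "y": 0, "z": 0, "roll": 0}]'

```text
t: 17.75
tool_pos: [626.4, -0.8, 1.7]
tcp_rot: [-0.321, -3.125, 0.001]
ft_force: [-1.7, -3.9, 0.6]
grip_width: 0.497
grasp_force: 1.2
```

Request:
carry_out --deltas '[{"jaw": 0, "x": 0, "y": 0.0015, "z": 0, "roll": 0}, {"jaw": 0, "x": 0, "y": 0, "z": 0, "roll": 0}]'

```text
t: 17.95
tool_pos: [626.4, -0.4, 1.6]
tcp_rot: [-0.322, -3.124, 0.005]
ft_force: [-4.0, -7.9, 0.8]
grip_width: 0.5
grasp_force: 4.2
```

Run:
```python
from h import *
go(50,14,0.5);look()
```

```text
t 17.95 tcp jig [50.2 16.6] [ 6.264e+02 -4.000e-01  1.600e+00] roll needed -0.0017 q6 -0.0 F jig [-2.3 -8.6] 0.8 grip 0.5
delta now [ 0.2 -2.6  1.2] after roll [ 0.2 -2.6  1.2]
jig +x, +y in rolled tool axes [-1.     0.    -0.001] [ 0.     1.    -0.003]
```

Request:
carry_out --deltas '[{"jaw": 0, "x": 0, "y": 0.0015, "z": 0, "roll": 0}, {"jaw": 0, "x": 0, "y": 0, "z": 0, "roll": 0}, {"jaw": 0, "x": 0, "y": 0, "z": 0, "roll": 0}]'

```text
t: 18.35
tool_pos: [626.4, -0.2, 1.7]
tcp_rot: [-0.324, -3.123, 0.008]
ft_force: [-5.2, -13.0, 1.9]
grip_width: 0.503
grasp_force: 7.1
```

Request:
carry_out --deltas '[{"jaw": 0, "x": 0, "y": -0.004, "z": 0, "roll": 0}, {"jaw": 0, "x": 0, "y": -0.01, "z": 0, "roll": 0}, {"jaw": 0, "x": 0, "y": -0.03, "z": 0, "roll": 0}, {"jaw": 0, "x": 0, "y": 0, "z": -0.03, "roll": 0}, {"jaw": 0, "x": 0, "y": 0, "z": -0.04, "roll": 0}, {"jaw": 0, "x": 0, "y": -0.04, "z": -0.02, "roll": 0}, {"jaw": 0, "x": 0, "y": -0.04, "z": 0, "roll": 0}, {"jaw": 0, "x": 0, "y": -0.04, "z": 0, "roll": 0}, {"jaw": 0, "x": 0, "y": -0.04, "z": 0, "roll": 0}, {"jaw": 0, "x": 0, "y": -0.02, "z": 0, "roll": 0}, {"jaw": 0, "x": 0, "y": 0, "z": 0, "roll": 0}]'

```text
t: 19.45
tool_pos: [581.0, -219.8, 91.7]
tcp_rot: [0.326, 3.124, -0.0]
ft_force: [0.4, 0.2, 0.9]
grip_width: 0.499
grasp_force: 0.0
```

Run:
```python
from h import *
go(50,14,0.5);look()
# gap check: edges by colour: profile along jig y through the blank top into the stop; and along x into the fence
im=robot.capture("top");k=robot.calibration("top")
for lab,pts in(("y",[[48,y,30] for y in range(40,140,4)]),("x",[[x,75,30] for x in range(16,84,3)])):
    q=proj(k,place(J,pts));hsv=im
    print(lab,[(p[0] if lab=="x" else p[1],*[int(v) for v in cv2.getRectSubPix(im,(1,1),tuple(map(float,u)))[0,0]]) for p,u in zip(pts,q)])
```

```text
t 19.45 tcp jig [  50.1 -207.4] [ 581.  -219.8   91.7] roll needed -0.0041 q6 -0.36 F jig [0.3 0.2] 0.9 grip 0.5
delta now [  1.1 221.4  91.1] after roll [2.000e-01 2.214e+02 9.110e+01]
jig +x, +y in rolled tool axes [-1.     0.     0.001] [-0.  1. -0.]
maple jig [47.8 91.4] yaw 0.016 p 0.79 area 585 err 0.15
y [(40, 61, 101, 146), (44, 61, 101, 147), (48, 63, 101, 142), (52, 93, 138, 170), (56, 102, 144, 180), (60, 103, 144, 181), (64, 94, 119, 143), (68, 91, 104, 118), (72, 100, 137, 170), (76, 100, 142, 179), (80, 102, 142, 179), (84, 102, 143, 179), (88, 100, 142, 179), (92, 101, 142, 179), (96, 101, 142, 179), (100, 101, 142, 179), (104, 101, 142, 178), (108, 101, 142, 178), (112, 96, 124, 150), (116, 92, 108, 124), (120, 100, 137, 171), (124, 101, 142, 178), (128, 95, 134, 172), (132, 56, 77, 180), (136, 65, 89, 235)]
x [(16, 74, 134, 150), (19, 65, 110, 163), (22, 63, 104, 151), (25, 64, 98, 133), (28, 87, 125, 159), (31, 95, 134, 169), (34, 98, 137, 172), (37, 105, 148, 186), (40, 106, 149, 187), (43, 103, 146, 183), (46, 102, 144, 182), (49, 99, 141, 177), (52, 98, 138, 174), (55, 96, 137, 171), (58, 97, 137, 172), (61, 101, 143, 179), (64, 105, 148, 186), (67, 101, 142, 178), (70, 116, 135, 150), (73, 188, 186, 181), (76, 195, 191, 184), (79, 197, 192, 186), (82, 196, 192, 186)]
```

The maple measures at jig (47.8, 91.4), and the colour profiles show it running up to the stop (about 130) and the fence (about 70) with no gap. The arm is clear, so I'm handing in.

```bash
python3 -c "
from cell import robot
print(robot.sign_off())"
```

```text
the job is handed in; nothing more can be done
None
```

The job is handed in: the maple blank was pushed flat to the fence, then slid into the corner pocket, where the last measurement showed it flush with both fence and stop; no pass/fail result came back.

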